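Sweep the sorted attenuators into the counting tray's trough and shut its lid

ROBOT

A 7-joint arm with a two-finger parallel gripper is mounted at the origin on a cart in front of the work surface, level with it; the furniture and walls round the work are solid. World frame = base frame: x ahead of the robot, y to its left, z up, the work surface at z = 0. Lengths are in mm, angles in rad, forces in N, time in s.
With the tool pointing down it reaches from about 400 to 900 mm from the base axis. Payload 5.6 kg.
Tool frame: the origin (TCP) lies at the very end of the fingers, on their centre line; the grasp point (between the pads) lies 19 mm behind it; z points along the fingers, y is the line along which they close (so a half turn about z gives the same grasp; the last joint's range is limited). The gripper opens to 92 mm and grips with 3 to 60 N. Pads are 20 mm wide; open, the fingers measure 128 mm over their backs; the gripper's body (75 mm by 189 mm) begins 69 mm behind the grasp point.
Start: joints at [1.098, 0.468, -0.012, 1.603, 0.006, 1.071, -0.056], TCP at [270.809, -590.907, 214.592] pointing down, gripper open.
Joint ranges: [-2.53, 2.53], [-0.31, 2.02], [-1.57, 1.55], [0.28, 2.44], [-1.29, 4.43], [0.15, 1.84], [-2.92, 2.92]. Speed limits (rad/s): [2.57, 2.57, 3.14, 3.14, 3.14, 3.14, 3.14].

INTERFACE

Orientations are given as a rotation vector (axis times angle).
In Python, from cell import arm gives the robot as it stands.
- The arm moves only by the tool apply_moves, never from a script. Its argument "motion" is a list that holds one entry, the list of rows, each a list of 7 numbers: the opening in per cent of the stroke, from 0 (shut) to 100 (fully open), then the shift along the world's x, y, z in mm, then the turn, a rotation vector about the world's x, y, z in rad. A call has 1 to 12 rows; each row shifts and turns the commanded pose from where the row before left it; what a row does not reach is not made up. A row lasts 1/12 s, in which the tool goes at most 41.7 mm and 7.16 degrees, less where a joint would pass 70% of its speed; a pose out of reach is approached as far as the arm can. A call with a gripper value outside its range is refused whole. The fingers move at their own pace and stop on an object; the grip force is fixed at half the most. Time passes only in rows, so rows that do not move let the fingers close. It gives the time, the measured TCP pose, the force, the opening and the grip force at its end, in the units of the state.
- arm.read_state(): the state, without advancing time (a new reading comes with each control period).
- arm.get_image(name): name is "side" or "top" or "wrist"; returns the picture (384x512x3 uint8, blue, green, red); there is no depth.
- arm.camera_params(name): a dict with "fx", "fy", "cx", "cy" (pixels), "rvec" (rotation vector, rad) and "tvec" (3), from world to camera coordinates, as OpenCV has them; the wrist camera has in their place "tool_from_camera" (4x4, takes a point from camera to tool coordinates, whose origin is the TCP and whose axes are the flange's). Camera axes: x right, y down, z forward; pixel columns grow to the right and rows downward; lengths in mm; the calibration is good to about 2 mm. A picture is of the moment at which its call begins: read the wrist's pose just before it. camera_params takes no time and is no camera call.
- arm.sign_off(): hands the job in; it is judged then, once.
The state is a dict: "clock": time; "joints": joint angles; "qvel": joint speeds; "effort": joint torques, N m; "ee_pos": TCP position; "orientation": TCP orientation; "force": force on the tool from outside, world axes, zero at the start; "ft_torque": the same for the moment, N m; "width": finger opening in mm; "gripper_force": force on a finger pad.
Only numpy, scipy, OpenCV 4.12 (cv2) and the standard library are available. Lean on these libraries where they do the work, as an engineer would, in place of code of your own. Each camera call takes 0.05 s, during which the arm holds its last target. There are 200 camera calls.

TASK

A mixed lot of coaxial attenuators lies on the deck of the blue counting tray. With the fingertips, sweep the three silver-bodied ones across the deck into the trough along the tray's left side, sliding them and never lifting them, and leave the all-gold one on the deck. Then swing the trough's open lid over and press it fully shut, so that the tray can be carried without spilling; do not disturb the bottle, the reel and the heat sink around it.

Things in the scene. Friction and masses are not known exactly. Their poses are not given: they have to be found in the camera images.
- tray: dark blue counting tray, 168 x 136 mm, fixed to the bench, turned 0 to 0.4 rad to the left at the start. Origin: on the bench under its middle; at yaw 0 its x axis points away from the robot, y to the left. Deck at y -68..24 mm, trough at y 24..65 mm. Low bead, 3 mm wide and 2.5 mm above the deck, along the deck's right edge (y = -68..-65 mm); no rim between deck and trough.
- deck (a point): middle of the deck's surface, 24 mm above the bench, at x = 0, y = -22 mm in the tray's frame. The deck measures 162 mm along x between rims that rise 8 mm above it at both ends, and 92 mm along y. The four attenuators start on it side by side, about 36 mm apart along x, with their middles at y -42..-4 mm.
- trough (a point): middle of the trough's floor, 4 mm above the bench (20 mm below the deck), at x = 0, y = 45 mm in the tray's frame. Inside it is 162 mm long along x, 41 mm wide; its outer walls stand 26.5 mm above the bench, with a small pouring lip (sill 14 mm high) at the near end.
- silver_a: coaxial attenuator with a SILVER hexagonal body and a short gold-coloured thread at its -y end: 26 mm long, 10 mm across, 8 mm high, about 12 g; it may roll from flat to flat. Origin: middle of the underside as it starts; its y axis runs along its length; solid from -5 to +13 mm along it (fingers pass the thread). Starts lying on the deck at any yaw.
- silver_b: Another coaxial attenuator with a SILVER hexagonal body and a short gold-coloured thread at its -y end: 26 mm long, 10 mm across, 8 mm high, about 12 g; it may roll from flat to flat. Origin: middle of the underside as it starts; its y axis runs along its length; solid from -5 to +13 mm along it (fingers pass the thread). Starts lying on the deck at any yaw.
- silver_c: The third coaxial attenuator with a SILVER hexagonal body and a short gold-coloured thread at its -y end: 26 mm long, 10 mm across, 8 mm high, about 12 g; it may roll from flat to flat. Origin: middle of the underside as it starts; its y axis runs along its length; solid from -5 to +13 mm along it (fingers pass the thread). Starts lying on the deck at any yaw.
- gold: the one coaxial attenuator that is GOLD-coloured all over, 30 mm long, 10 mm across and 8 mm high, 12 g. Origin: middle of the underside as it starts; y along its length. Lies on the deck among the silver ones and shall stay on the deck.
- lid (a joint): hinge of the trough's lid, rad: 0 = shut, level over the trough; 1.57 = upright; 1.95 = stop, leaning outward. Starts at 1.55 to 1.9. Friction hinge: the lid stays where it is left and moves with about 1 N at its free edge. The axis runs along the tray's x on the outer wall (tray frame y 66.5, z 28.5 mm). To shut: push its outer (left) face over towards the deck, then press it down from above.
- lid_tab (a point): top of the raised thumb tab (36 x 5 mm, 4 mm high) in the middle of the lid's free edge, 44.5 mm from the hinge axis. The lid is pale grey, 164 mm long along the hinge, 48.5 mm wide, 3 mm thick. Shut, its upper face is 30 mm above the bench and the tab lies at x = 0, y = 22 mm in the tray's frame, 34 mm above the bench.
- flux_bottle: small brown bottle with a black cap, 30 mm wide, 73 mm high, standing on the bench on the robot's right of the tray. Origin: centre of its foot. To be left alone.
- solder_reel: reel of wire with green flanges, 48 mm wide, 40 mm high, standing on the bench on the robot's right of the tray. Origin: centre of its foot. To be left alone.
- heat_sink: finned aluminium heat sink, 40 x 40 x 20 mm, lying on the bench just beyond the tray (another one far to the right plays no part). Origin: centre of its underside. To be left alone.

How it is judged (in metres and radians):
On the way, in this order (a step that is already met when the one before it is completed fails the run):
1. the three silver attenuators lie in the trough, its lid still open (y of silver_a in the frame of tray between 0.022 and 0.068 m and x of silver_a in the frame of tray between -0.084 and 0.084 m and z of each of silver_a, silver_b, silver_c in the frame of tray below 0.021 m and y of silver_b in the frame of tray between 0.022 and 0.068 m and x of silver_b in the frame of tray between -0.084 and 0.084 m and y of silver_c in the frame of tray between 0.022 and 0.068 m and x of silver_c in the frame of tray between -0.084 and 0.084 m and value of joint lid above 0.8 rad), for 0.2 s.
2. the lid is shut (value of joint lid below 0.05 rad), for 0.2 s.
At the end, for the whole second after the job is handed in: All three silver attenuators lie at rest inside the trough (below the level of the deck), the gold one lies at rest on the deck, and the lid is shut to within 0.05 rad (its free edge within about 2.5 mm) (y of silver_a in the frame of tray between 0.022 and 0.068 m and x of silver_a in the frame of tray between -0.084 and 0.084 m and z of each of silver_a, silver_b, silver_c in the frame of tray below 0.021 m and y of silver_b in the frame of tray between 0.022 and 0.068 m and x of silver_b in the frame of tray between -0.084 and 0.084 m and y of silver_c in the frame of tray between 0.022 and 0.068 m and x of silver_c in the frame of tray between -0.084 and 0.084 m and y of gold in the frame of tray between -0.072 and 0.024 m and x of gold in the frame of tray between -0.085 and 0.085 m and z of gold in the frame of tray between 0.022 and 0.038 m and value of joint lid below 0.05 rad and linear speed of each of silver_a, silver_b, silver_c, gold below 0.02 m/s); the robot touches nothing.
It fails at once if an attenuator is lifted more than about 15 mm off the deck (z of any of silver_a, silver_b, silver_c, gold in the frame of tray above 0.04 m).
It fails at once if the gold attenuator is swept into the trough (y of gold in the frame of tray above 0.022 m and z of gold in the frame of tray below 0.021 m).
It fails at once if the bottle, the reel or the heat sink is displaced by more than 15 mm (distance of any of flux_bottle, solder_reel, heat_sink from where it was at the start of the episode above 0.015 m).
It also fails if it takes over 58 s, if anything falls off the work surface, if the arm or the gripper's body presses on something with over 40 N, if the wrist force passes 120 N, or if a joint passes its speed limit or range.

## Working session

There is one attempt and no reset: what is moved stays moved. The work goes in short steps, Python scripts to look and compute and a tool call to move; the robot and the scene stay as the last step left them, time stands still between calls to the robot, and variables do not carry over. Pictures are saved under pics/ and viewed, at most 10 in all, crops included, and the job is handed in when it is done.

Besides the shell and the picture viewer there is one more tool, called after "Call:" as name(argument=value, ...) on one line, values as JSON. apply_moves: Moves the arm, as the interface text tells. Its arguments: {"type":"object","properties":{"motion":{"type":"array"}},"required":["motion"]}

```bash
mkdir -p pics; python3 - <<'E'
from cell import arm
import cv2
s=arm.read_state(); print({k:s[k] for k in("clock","ee_pos","orientation","width")})
for n in("top","side"):
    cv2.imwrite(f"pics/{n}0.png",arm.get_image(n)); print(n,arm.camera_params(n))
E
```

```text
{'clock': 0.0, 'ee_pos': array([ 270.53726863, -590.39177135,  213.65610813]), 'orientation': array([-3.06772545e+00, -6.69463174e-01,  8.08762617e-04]), 'width': 91.80069229734701}
top {'fx': 473.41082961167217, 'fy': 473.41082961167217, 'cx': 254.87620989639763, 'cy': 185.88027749207896, 'rvec': array([ 2.13254721, -2.09590028,  0.21861334]), 'tvec': array([-371.50256406,  476.57965197,  805.88828372])}
side {'fx': 364.5626434334691, 'fy': 364.5626434334691, 'cx': 260.0317280397919, 'cy': 198.1433360166009, 'rvec': array([ 1.9998795 , -0.30813641,  0.22655052]), 'tvec': array([-570.65153981,  -67.23009714, 1037.48021516])}
```

View pics/top0.png

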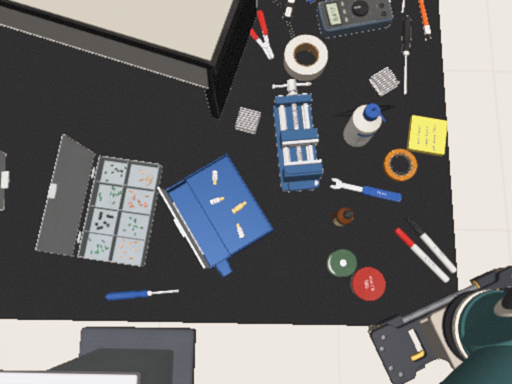

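View pics/side0.png

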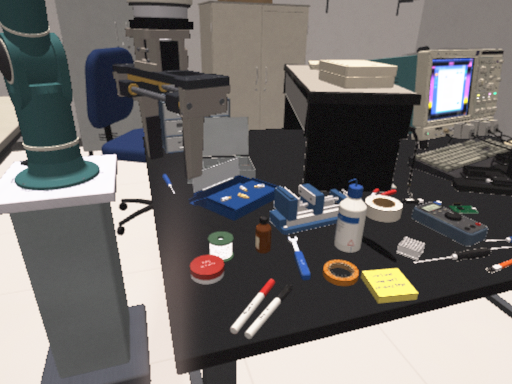

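```bash
python3 - <<'E'
import cv2
i=cv2.imread("pics/top0.png")[145:285,145:285]
cv2.imwrite("pics/c0.png",cv2.resize(i,(600,600),interpolation=cv2.INTER_CUBIC)[:,:])
E
```

```text
(no output)
```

View pics/c0.png

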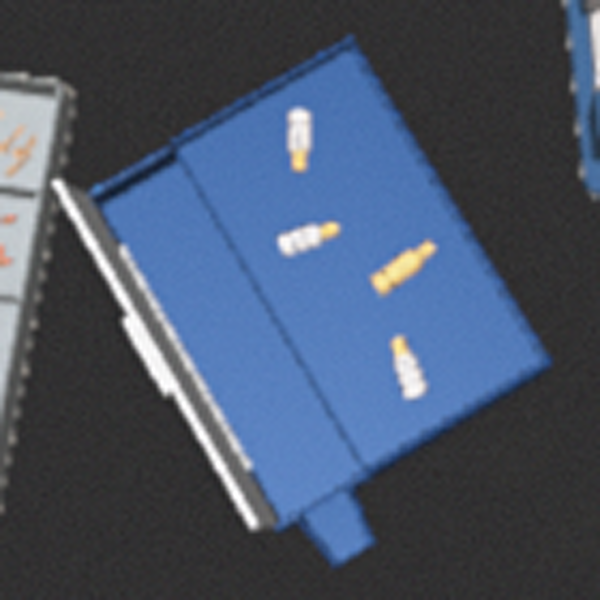

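```bash
cat >h.py <<'E'
import numpy as np,cv2
from scipy.optimize import least_squares
from cell import arm
P=arm.camera_params("top")
R=cv2.Rodrigues(np.array(P["rvec"]))[0];t=np.array(P["tvec"]);K=np.array([[P["fx"],0,P["cx"]],[0,P["fy"],P["cy"]],[0,0,1]])
def unproj(uv,z):
    d=R.T@np.linalg.inv(K)@np.array([uv[0],uv[1],1.]);c=-R.T@t
    return c+d*(z-c[2])/d[2]
def crop(p): return np.array(p)*140/600+145-0.4
def rot(a): return np.array([[np.cos(a),-np.sin(a)],[np.sin(a),np.cos(a)]])
def toworld(T,p): return rot(T[2])@np.array(p)+T[:2]
def totray(T,p): return rot(T[2]).T@(np.array(p)-T[:2])
E
python3 - <<'E'
from h import *
obs=[((352,38),32,(84,-68)),((550,362),32,(-84,-68)),((178,150),24,(81,24)),((363,468),24,(-81,24))]
W=[unproj(crop(p),z)[:2] for p,z,_ in obs]
f=lambda T:np.concatenate([toworld(T,o[2])-w for o,w in zip(obs,W)])
s=least_squares(f,[500,100,.4]);T=s.x;print("tray",T,np.round(s.fun,1))
np.save("T.npy",T)
for n,a,b in[("s1",(299,112),(300,168)),("s2",(280,244),(340,228)),("gold",(375,285),(436,244)),("s3",(412,395),(398,338))]:
    print(n,[np.round(totray(T,unproj(crop(p),28)[:2]),1) for p in(a,b)])
# lid edge: ends of free edge, solve angle
for p,x in[((55,182),82),((255,528),-82),((122,320),18),((170,395),-18)]:
    best=min(((np.linalg.norm(totray(T,unproj(crop(p),28.5+48*np.sin(q))[:2])[1]-(66.5-48*np.cos(q)))),q) for q in np.arange(1.3,1.96,.01))
    print(best,totray(T,unproj(crop(p),28.5+48*np.sin(best[1]))[:2]),x)
for n,uv in(("bottle",(344,217)),("reel",(342,263)),("sink",(248,120))): print(n,np.round(unproj(uv,30)[:2]))
# box etc
print("leftbox right edge",[np.round(totray(T,unproj(u,20)[:2])) for u in((162,163),(145,265))])
E
```

```text
tray [ 442.09161139 -296.44795118    0.5569056 ] [ 1.8 -0.3 -0.6 -1.3  0.2  1.4 -1.4  0.2]
s1 [array([ 66.8, -30.6]), array([ 44.9, -18.5])]
s2 [array([20.4,  5.5]), array([ 13.2, -20.1])]
gold [array([-15.9, -20.5]), array([-14., -52.])]
s3 [array([-64.4, -10.2]), array([-40.5, -17.4])]
(np.float64(0.12752681901464769), np.float64(1.6800000000000004)) [80.30894642 71.85889093] 82
(np.float64(0.04617974959815285), np.float64(1.6600000000000004)) [-82.44095995  70.82227976] -82
(np.float64(0.10549884996814285), np.float64(1.7700000000000005)) [16.82319552 75.89316425] 18
(np.float64(0.08965908999496719), np.float64(1.7300000000000004)) [-19.48110059  74.01987694] -18
bottle [ 432. -527.]
reel [ 349. -521.]
sink [ 615. -348.]
leftbox right edge [array([133.,  46.]), array([-19., 164.])]
```

```bash
python3 - <<'E'
from h import *
T=np.load("T.npy")
for p in[(57,-53),(57,23),(21,-42),(21,23),(-57,-38),(-57,23),(0,97),(0,30)]: print(p,np.round(toworld(T,p),1))
print("x",rot(T[2])[:,0],"y",rot(T[2])[:,1])
E
```

```text
(57, -53) [ 518.5 -311.3]
(57, 23) [ 478.3 -246.8]
(21, -42) [ 482.1 -321. ]
(21, 23) [ 447.8 -265.8]
(-57, -38) [ 413.8 -358.8]
(-57, 23) [ 381.5 -307.1]
(0, 97) [ 390.8 -214.1]
(0, 30) [ 426.2 -271. ]
x [0.84889476 0.52856191] y [-0.52856191  0.84889476]
```

Call:
apply_moves(motion=[[[0,15,18,0,0,0,-0.12],[0,20,22,0,0,0,-0.12],[0,20,22,0,0,0,-0.12],[0,20,22,0,0,0,-0.12],[0,20,22,0,0,0,-0.12],[0,20,22,0,0,0,-0.12],[0,20,22,0,0,0,-0.12],[0,20,22,0,0,0,-0.12],[0,20,22,0,0,0,-0.12],[0,20,22,0,0,0,-0.12],[0,20,22,0,0,0,-0.12],[0,20,20,0,0,0,-0.12]]])

```text
clock: 1.1
ee_pos: [506.5, -331.2, 214.2]
orientation: [-2.745, 1.528, 0.001]
force: [0.6, -1.4, -0.0]
width: 13.9
gripper_force: 0.0
```

Call:
apply_moves(motion=[[[0,6,10,-35,0,0,0],[0,6,10,-35,0,0,0],[0,0,0,-35,0,0,0],[0,0,0,-35,0,0,0],[0,0,0,-20,0,0,0],[0,0,0,-10,0,0,0],[0,0,0,0,0,0,0],[0,0,0,0,0,0,0],[0,0,0,0,0,0,0]]])

```text
clock: 1.85
ee_pos: [518.9, -313.7, 46.2]
orientation: [-2.749, 1.521, -0.004]
force: [0.1, 0.3, -0.2]
width: 0.3
gripper_force: 0.0
```

```bash
python3 - <<'E'
from h import *
im=arm.get_image("top");cv2.imwrite("pics/top1.png",im)
w=arm.get_image("wrist")
c=cv2.resize(im[145:285,145:285],(590,590),interpolation=cv2.INTER_CUBIC)
cv2.imwrite("pics/c1.png",np.vstack([c]))
cv2.imwrite("pics/w1.png",w);print(arm.read_state()["ee_pos"])
E
```

```text
[ 518.94379782 -313.65987983   46.44060695]
```

View pics/w1.png

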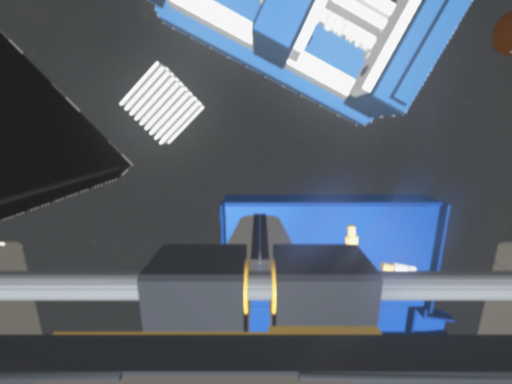

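```bash
python3 - <<'E'
from h import *
w=cv2.imread("pics/w1.png")[185:345,200:460]; a=cv2.resize(w,(780,480),interpolation=cv2.INTER_CUBIC)
a=cv2.convertScaleAbs(a,alpha=1.8)
cv2.imwrite("pics/w1c.png",a)
Tc=np.array(arm.camera_params("wrist")["tool_from_camera"]);p=arm.camera_params("wrist")
for q in[(0,0,0),(10,18,0),(10,-18,0),(-10,18,0),(10,0,-19)]:
    c=np.linalg.inv(Tc)@np.array([*q,1]); print(q,p["fx"]*c[0]/c[2]+p["cx"],p["fy"]*c[1]/c[2]+p["cy"])
E
```

```text
(0, 0, 0) 259.7454601046758 226.47970968763283
(10, 18, 0) 286.5229105024272 212.49991156187536
(10, -18, 0) 232.97243247613085 212.52694997258865
(-10, 18, 0) 285.80206982640703 240.05910830777162
(10, 0, -19) 259.87183438841726 222.50153591430575
```

View pics/w1c.png

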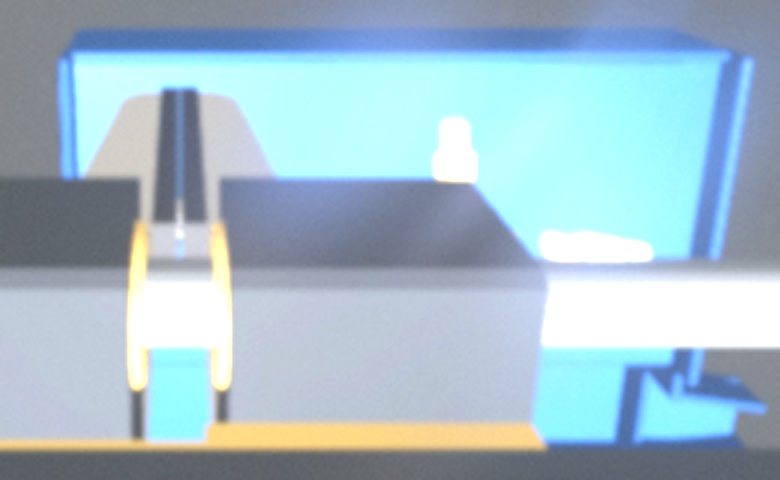

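Call:
apply_moves(motion=[[[0,1,4,-8,0,0,0],[0,0,0,-7,0,0,0],[0,0,0,-5,0,0,0],[0,0,0,0,0,0,0],[0,0,0,0,0,0,0]]])

```text
clock: 2.37
ee_pos: [519.0, -308.5, 24.5]
orientation: [-2.749, 1.52, 0.0]
force: [-0.7, 0.2, 3.3]
width: 0.1
gripper_force: 1.6
```

Call:
apply_moves(motion=[[[0,0,0,1.8,0,0,0],[0,-3.3,5.3,0,0,0,0],[0,-3.3,5.3,0,0,0,0],[0,-3.3,5.3,0,0,0,0],[0,-3.3,5.3,0,0,0,0],[0,-3.3,5.3,0,0,0,0],[0,-3.3,5.3,0,0,0,0],[0,-3.3,5.3,0,0,0,0],[0,-3.3,5.3,0,0,0,0],[0,-3.3,5.3,0,0,0,0],[0,-3.3,5.3,0,0,0,0],[0,-3.3,5.3,0,0,0,0]]])

```text
clock: 3.37
ee_pos: [482.2, -250.0, 26.4]
orientation: [2.749, -1.52, -0.0]
force: [-0.2, 0.1, 0.1]
width: 0.4
gripper_force: 0.0
```

Call:
apply_moves(motion=[[[0,-2.5,4,0,0,0,0],[0,0,0,0,0,0,0],[0,0,0,20,0,0,0],[0,0,0,20,0,0,0],[0,2,-25,0,0,0,0],[0,2,-26,0,0,0,0],[0,0,-27,0,0,0,0],[0,0,0,0,0,0,0],[0,0,0,0,0,0,0]]])

```text
clock: 4.12
ee_pos: [483.4, -326.4, 66.3]
orientation: [2.746, -1.525, 0.0]
force: [-0.6, 0.4, -0.1]
width: 0.7
gripper_force: 0.0
```

```bash
python3 - <<'E'
from h import *
T=np.load("T.npy");e=arm.read_state()["ee_pos"];print(e,totray(T,e[:2]))
im=arm.get_image("top");c=cv2.resize(im[145:285,145:285],(590,590),interpolation=cv2.INTER_CUBIC)
cv2.imwrite("pics/c2.png",c)
E
```

```text
[ 483.41683427 -326.42198939   66.31543054] [ 19.23763014 -47.28774259]
```

View pics/c2.png

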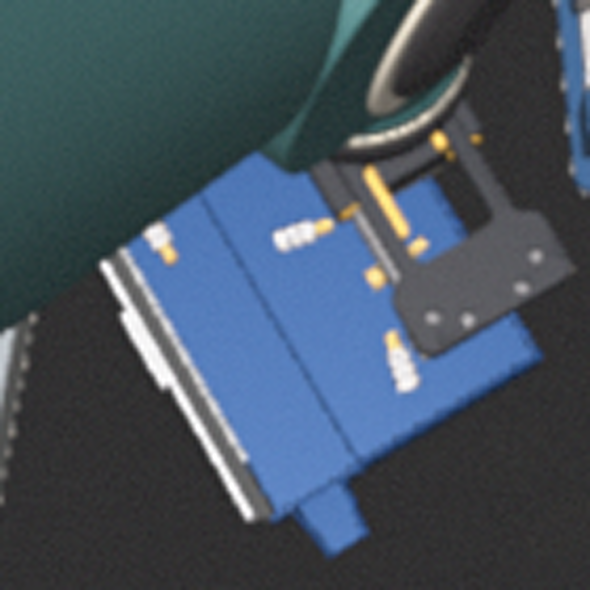

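Call:
apply_moves(motion=[[[0,0,0,-20,0,0,0],[0,0,0,-14,0,0,0],[0,0,0,-5.5,0,0,0],[0,0,0,0,0,0,0],[0,0,0,0,0,0,0]]])

```text
clock: 4.58
ee_pos: [484.2, -323.8, 27.0]
orientation: [-2.75, 1.519, 0.001]
force: [0.3, 0.1, -0.5]
width: 0.6
gripper_force: 0.0
```

Call:
apply_moves(motion=[[[0,-3.2,5.1,0,0,0,0],[0,-3.2,5.1,0,0,0,0],[0,-3.2,5.1,0,0,0,0],[0,-3.2,5.1,0,0,0,0],[0,-3.2,5.1,0,0,0,0],[0,-3.2,5.1,0,0,0,0],[0,-3.2,5.1,0,0,0,0],[0,-3.2,5.1,0,0,0,0],[0,-3.2,5.1,0,0,0,0],[0,-3.2,5.1,0,0,0,0],[0,-3.2,5.1,0,0,0,0],[0,-3.2,5.1,0,0,0,0]]])

```text
clock: 5.58
ee_pos: [445.3, -262.9, 26.9]
orientation: [-2.749, 1.52, 0.0]
force: [0.1, -0.3, -0.4]
width: -0.2
gripper_force: 0.0
```

Call:
apply_moves(motion=[[[0,0,0,20,0,0,0],[0,0,0,20,0,0,0],[0,-7,-25,0,0,0,0],[0,-7,-25,0,0,0,0],[0,-7,-25,0,0,0,0],[0,-8,-24,0,0,0,0],[0,0,0,0,0,0,0],[0,0,0,0,0,0,0]]])

```text
clock: 6.25
ee_pos: [415.6, -363.5, 66.8]
orientation: [2.746, -1.524, -0.0]
force: [0.2, 1.4, -0.1]
width: 0.5
gripper_force: 0.0
```

```bash
python3 - <<'E'
from h import *
T=np.load("T.npy");e=arm.read_state()["ee_pos"];print(e,totray(T,e[:2]))
im=arm.get_image("top");c=cv2.resize(im[145:285,145:285],(590,590),interpolation=cv2.INTER_CUBIC)
cv2.imwrite("pics/c3.png",c)
E
```

```text
[ 415.57804518 -363.49753284   66.78190658] [-57.94708225 -42.90397711]
```

View pics/c3.png

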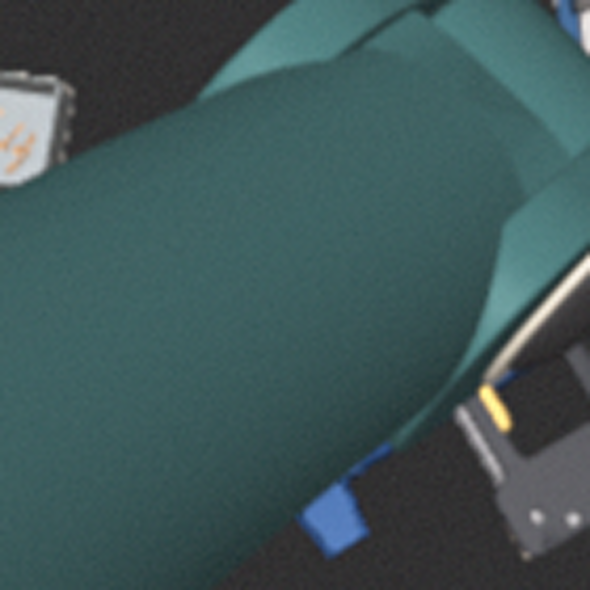

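Call:
apply_moves(motion=[[[0,0,0,-20,0,0,0],[0,0,0,-14,0,0,0],[0,0,0,-6.3,0,0,0],[0,0,0,0,0,0,0],[0,0,0,0,0,0,0]]])

```text
clock: 6.72
ee_pos: [417.1, -361.4, 26.6]
orientation: [-2.75, 1.518, 0.001]
force: [-0.7, -0.6, 0.3]
width: 0.4
gripper_force: 0.0
```

Call:
apply_moves(motion=[[[0,-3,4.9,0,0,0,0],[0,-3,4.9,0,0,0,0],[0,-3,4.9,0,0,0,0],[0,-3,4.9,0,0,0,0],[0,-3,4.9,0,0,0,0],[0,-3,4.9,0,0,0,0],[0,-3,4.9,0,0,0,0],[0,-3,4.9,0,0,0,0],[0,-3,4.9,0,0,0,0],[0,-3,4.9,0,0,0,0],[0,-3,4.9,0,0,0,0],[0,-3,4.9,0,0,0,0]]])

```text
clock: 7.72
ee_pos: [380.3, -303.1, 26.6]
orientation: [-2.749, 1.52, 0.0]
force: [0.8, 1.0, -0.3]
width: 0.5
gripper_force: 0.0
```

Call:
apply_moves(motion=[[[0,0,0,0,0,0,0],[0,0,0,35,0,0,0],[0,0,0,35,0,0,0],[0,20,-30,20,0,0,0],[0,20,-30,20,0,0,0],[0,20,-30,0,0,0,0],[0,20,-30,0,0,0,0],[0,20,-30,0,0,0,0],[0,0,0,0,0,0,0]]])

```text
clock: 8.47
ee_pos: [482.9, -459.3, 136.3]
orientation: [2.745, -1.522, 0.006]
force: [0.0, -0.1, 0.4]
width: 0.5
gripper_force: 0.0
```

```bash
python3 - <<'E'
from h import *
T=np.load("T.npy");s=arm.read_state();e=s["ee_pos"];print(e,totray(T,e[:2]),s["joints"])
im=arm.get_image("top");c=cv2.resize(im[145:285,145:285],(590,590),interpolation=cv2.INTER_CUBIC)
cv2.imwrite("pics/c4.png",c)
E
```

```text
[ 482.85466451 -459.26718572  136.27105211] [ -51.45650349 -159.76219166] [ 0.57834337  0.57313718  0.18407745  1.63726844 -0.12063495  0.93769141
 -1.77873081]
```

View pics/c4.png

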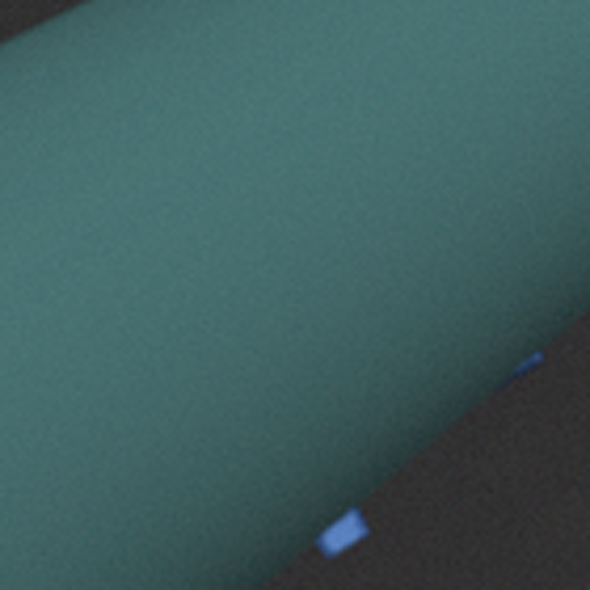

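Call:
apply_moves(motion=[[[0,-9,24,20,0,0,0],[0,-10,26,24,0,0,0],[0,-10,26,0,0,0,0],[0,-10,26,0,0,0,0],[0,-10,26,0,0,0,0],[0,-10,26,0,0,0,0],[0,-10,26,0,0,0,0],[0,-10,26,0,0,0,0],[0,-10,26,0,0,0,0],[0,-10,24,0,0,0,0],[0,0,0,0,0,0,0],[0,0,0,0,0,0,0]]])

```text
clock: 9.52
ee_pos: [380.8, -196.2, 180.8]
orientation: [-2.751, 1.517, -0.0]
force: [0.4, -0.7, 0.0]
width: 0.5
gripper_force: 0.0
```

```bash
python3 - <<'E'
from h import *
T=np.load("T.npy");s=arm.read_state();e=s["ee_pos"];print(e,totray(T,e[:2]))
w=arm.get_image("wrist");cv2.imwrite("pics/w4raw.png",w)
t=arm.get_image("top");cv2.imwrite("pics/t4raw.png",t)
a=cv2.resize(w,(400,300),interpolation=cv2.INTER_AREA)
b=cv2.resize(t[145:285,145:285],(400,400),interpolation=cv2.INTER_CUBIC)
cv2.imwrite("pics/v5.png",np.hstack([cv2.copyMakeBorder(a,0,100,0,0,cv2.BORDER_CONSTANT),b]))
E
```

```text
[ 380.79308944 -196.22336952  180.78362115] [  0.93890242 117.48018566]
```

View pics/v5.png

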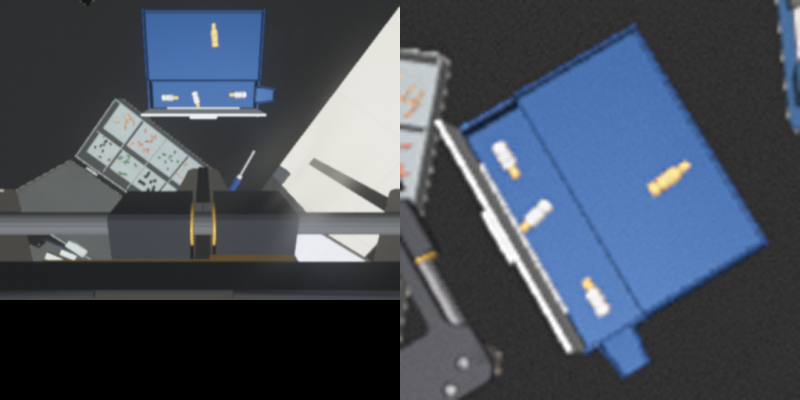

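Call:
apply_moves(motion=[[[0,5,-8,-20,0,0,0],[0,5,-8,-30,0,0,0],[0,0,0,-30,0,0,0],[0,0,0,-30,0,0,0],[0,0,0,-15,0,0,0],[0,0,0,0,0,0,0],[0,0,0,0,0,0,0]]])

```text
clock: 10.2
ee_pos: [391.2, -214.4, 55.0]
orientation: [2.748, -1.522, -0.003]
force: [0.4, 0.1, 1.5]
width: 0.5
gripper_force: 0.0
```

Call:
apply_moves(motion=[[[0,2.6,-4.2,0,0,0,0],[0,2.6,-4.2,0,0,0,0],[0,2.6,-4.2,0,0,0,0],[0,2.6,-4.2,0,0,0,0],[0,2.6,-4.2,0,0,0,0],[0,2.6,-4.2,0,0,0,0],[0,2.6,-4.2,0,0,0,0],[0,2.6,-4.2,0,0,0,0],[0,2.6,-4.2,0,0,0,0],[0,2.6,-4.2,0,0,0,0],[0,2.6,-4.2,0,0,0,0],[0,0,0,0,0,0,0]]])

```text
clock: 11.2
ee_pos: [419.2, -259.0, 54.7]
orientation: [-2.749, 1.52, 0.006]
force: [-1.8, 3.1, -1.9]
width: 0.5
gripper_force: 1.8
```

Call:
apply_moves(motion=[[[0,2.1,-3.4,0,0,0,0],[0,2.1,-3.4,0,0,0,0],[0,0,0,-4,0,0,0],[0,0,0,-4,0,0,0],[0,0,0,-4,0,0,0],[0,0,0,-4,0,0,0],[0,0,0,-4,0,0,0],[0,0,0,-3,0,0,0],[0,0,0,-1,0,0,0],[0,0,0,0,0,0,0]]])

```text
clock: 12.03
ee_pos: [424.4, -267.0, 31.6]
orientation: [2.749, -1.521, 0.0]
force: [-1.6, 2.5, -0.7]
width: 0.6
gripper_force: 1.4
```

Call:
apply_moves(motion=[[[0,-1.5,2.5,0,0,0,0],[0,0,0,-1,0,0,0],[0,0,0,-1,0,0,0],[0,0,0,-1,0,0,0],[0,0,0,0,0,0,0]]])

```text
clock: 12.45
ee_pos: [424.1, -264.9, 30.2]
orientation: [-2.749, 1.52, -0.004]
force: [-2.7, 1.3, 13.3]
width: 0.7
gripper_force: 6.6
```

Call:
apply_moves(motion=[[[0,0,0,-1,0,0,0],[0,0,0,0,0,0,0],[0,0,0,15,0,0,0],[0,0,0,35,0,0,0],[0,-8,15,40,0,0,0],[0,-10,20,30,0,0,0],[0,-10,20,10,0,0,0],[0,-10,20,0,0,0,0],[0,-5,10,0,0,0,0],[0,0,0,0,0,0,0],[0,0,0,0,0,0,0]]])

```text
clock: 13.37
ee_pos: [380.8, -180.1, 156.0]
orientation: [2.75, -1.519, 0.002]
force: [-0.7, -0.5, -0.2]
width: 0.3
gripper_force: 0.0
```

```bash
python3 - <<'E'
from h import *
s=arm.read_state();print(s["ee_pos"])
w=arm.get_image("wrist");cv2.imwrite("pics/w6raw.png",w)
t=arm.get_image("top");cv2.imwrite("pics/t6raw.png",t)
a=cv2.resize(w[0:180,120:420],(400,240),interpolation=cv2.INTER_CUBIC)
b=cv2.resize(t[145:285,145:285],(400,400),interpolation=cv2.INTER_CUBIC)
cv2.imwrite("pics/v6.png",np.hstack([cv2.copyMakeBorder(a,0,160,0,0,cv2.BORDER_CONSTANT),b]))
E
```

```text
[ 380.77377026 -180.09748392  156.0168575 ]
```

View pics/v6.png

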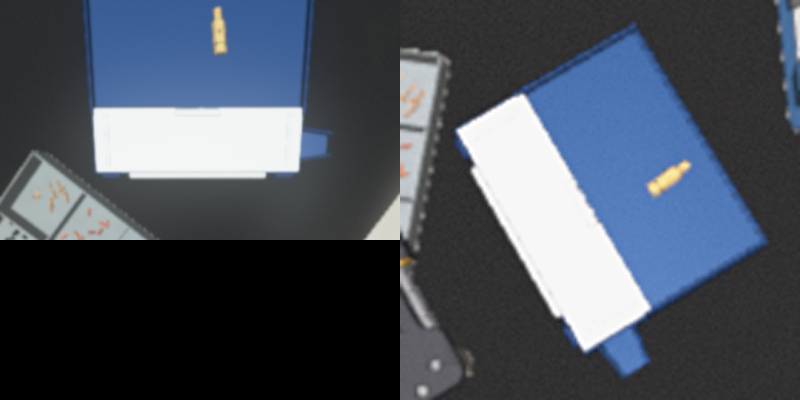

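```bash
python3 -c "
from cell import arm
print(arm.sign_off())"
```

```text
the job is handed in; nothing more can be done
None
```

I swept the three silver attenuators into the trough, left the gold one on the deck, pressed the lid shut and handed the job in at about 13.5 s; the final pictures show the lid closed, and the hand-in gave no verdict.

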